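# Cover the wide sample jar

### The job

Pick up the larger of the two steel lids by its knob and put it on the wide, low steel jar so that it sits fully seated and level on the rim; set it down rather than dropping it, and let go. Leave the jar standing where it is, and do not disturb the narrow jar or the smaller lid.

Things in the scene. Friction and masses are not known exactly. Their poses are not given: they have to be found in the camera images.
- wide_lid_knob (a point): Middle of the knob of the larger loose lid (0.16 kg): steel disc 120 mm across, 5 mm thick; black upright knob 26 mm across, 32 mm high on its centre; underneath a plug 10 mm deep, tapering from 80 to 68 mm across. Lies plug down on the bench. The point is 16 mm above the disc's top, 21 mm above the disc's underside (which rests on a rim), 31 mm above the plug's foot. z up; yaw is free.
- wide_jar_rim (a point): Centre of the mouth, at the rim's upper edge, of the wide low steel jar to cover: round, open, empty, 104 mm across outside, 96 mm inside, 70 mm high, loose on the bench, 0.5 kg. z up. With the larger lid seated, its disc lies on the rim, its plug inside with 8 mm play all round, and its knob's middle is 21 mm above this point.
- narrow_lid_knob (a point): Middle of the knob of the smaller loose lid, to be left alone: disc 82 mm across, 5 mm thick, plug 10 mm deep, the same black knob (26 mm across, 32 mm high), point 31 mm above the bench. z up. The two lids and two jars stand in any order, centres at least 160 mm apart.
- narrow_jar_rim (a point): Centre of the mouth, at the rim's upper edge, of the narrow open steel jar, to be left alone: 72 mm across outside, 80 mm high, loose. z up. Beyond the four things, to the sides, stand an amber bottle 140 mm high and a white mortar with a pestle, 105 mm high.
Not all that is in view belongs to the job. Leave any red look-alike of the part that bears wide_lid_knob alone.

How it is judged (in metres and radians):
At the end, for the whole second after the job is handed in: The larger lid lies on the wide jar: its knob's axis within 12 mm of the mouth's centre, its disc down on the rim (knob's middle 17 to 24 mm above the rim), lid and jar level within 10 degrees, at rest; the wide jar is within 40 mm of where it stood (horizontal distance between wide_lid_knob and wide_jar_rim below 0.012 m and z of wide_lid_knob in the frame of wide_jar_rim between 0.017 and 0.024 m and angle between each of wide_lid_knob, wide_jar_rim's own z axis and vertical below 0.175 rad and distance of wide_jar_rim from where it was at the start of the episode below 0.04 m and linear speed of wide_lid below 0.02 m/s); the robot touches nothing.
It fails at once if the larger lid is dropped or thrown (it moves faster than 0.6 m/s, a fall of about 18 mm, while the fingers do not touch it) (linear speed of wide_lid above 0.6 m/s and contact force between the fingers and wide_lid below 0.01 N).
It fails at once if the narrow jar is moved by more than 30 mm (distance of narrow_jar_rim from where it was at the start of the episode above 0.03 m).
It fails at once if the smaller lid is moved by more than 30 mm (distance of narrow_lid_knob from where it was at the start of the episode above 0.03 m).
It also fails if it takes over 40 s, if anything falls off the work surface, if the arm or the gripper's body presses on something with over 40 N, if the wrist force passes 120 N, or if a joint passes its speed limit or range.

### The arm

A 6-joint arm with a two-finger parallel gripper is mounted at the origin on the work surface. World frame = base frame: x ahead of the robot, y to its left, z up, the work surface at z = 0. Lengths are in mm, angles in rad, forces in N, time in s.
With the tool pointing down it reaches from about 325 to 775 mm from the base axis. Payload 9.3 kg.
Tool frame: the origin (TCP) lies midway between the tips of the shut fingers; the grasp point (between the pads) lies 19 mm behind it (robot.grip_depth is the distance from the TCP to the grasp point, in mm); z points along the fingers, y is the direction in which the jaws open and shut (so a half turn about z gives the same grasp; the last joint's range is limited). The gripper opens to 85 mm and grips with 20 to 120 N. Pads are 22 mm wide; open, the fingers measure 114 mm over their backs; the gripper's body (76 mm by 85 mm) begins 54 mm behind the grasp point. The pads swing forward as they close: fully open they stand 13 mm farther back than shut.
Start: joints at [1.017, 0.259, 0.021, 1.334, 0, 1.418], TCP at [214.586, 506.408, 231.279] pointing down, gripper open.
Joint ranges: [-3.04, 3.04], [-0.91, 1.82], [-1.04, 1.36], [-1.92, 1.95], [-1.52, 1.45], [-3.14, 3.14]. Speed limits (rad/s): [2.22, 2.22, 2.79, 3.14, 3.14, 3.14].

### API

Orientations are given as a unit quaternion [x, y, z, w].
In Python, from cell import monitor, eyes, hand_in, robot gives the robot as it stands.
- The arm moves only by the tool step_arm, never from a script. Its argument "targets" is a list of rows, each an object with "gripper": the closure, from -1 (fully open) to 1 (shut); "xyz": the shift along the tool's x, y, z in m, a list of three; "twist": the turn about the tool's z in degrees. In form: [{"gripper": gripper, "xyz": [tx, ty, tz], "twist": twist}, ...]. A call has 1 to 20 rows; each row shifts and turns the pose as measured when the row begins, along the tool's axes as they then stand; what a row does not reach is not made up. A row lasts 1/8 s, in which the tool goes at most 62.5 mm and 10.7 degrees, less where a joint would pass 70% of its speed; a pose out of reach is approached as far as the arm can. A call with a gripper value outside its range is refused whole. The fingers move at their own pace and stop on an object; "force" is the grip in N (left out, the last holds). Time passes only in rows, so rows that do not move let the fingers close. It gives the time, the measured TCP pose, the force and the opening at its end, in the units of the state.
- monitor.sense(): the state, without advancing time (a new reading comes with each control period).
- eyes.get_image(name): name is "scene" or "top" or "wrist"; returns (picture, depth): 384x512x3 uint8, red, green, blue; 384x512 float32, mm along the optical axis (not along the pixel's ray), 0 where there is no reading.
- eyes.camera_params(name): a dict with "fx", "fy", "cx", "cy" (pixels), "R" (3x3) and "t" (3): a world point X has camera coordinates R X + t; the wrist camera has in their place "tool_from_camera" (4x4, takes a point from camera to tool coordinates, whose origin is the TCP and whose axes are the flange's). Camera axes: x right, y down, z forward; pixel columns grow to the right and rows downward; lengths in mm; the calibration is good to about 2 mm. A picture is of the moment at which its call begins: read the wrist's pose just before it. camera_params takes no time and is no camera call.
- hand_in(): hands the job in, once; it reports no verdict.
The state is a dict: "time": time; "q": joint angles; "qd": joint speeds; "effort": joint torques, N m; "ee_pos": TCP position; "eef_rot": TCP orientation; "ft_force": force on the tool from outside, world axes, zero at the start; "moment": the same for the moment, N m; "grip_width": opening from 0.0 (shut) to 1.0 (fully open).
Only numpy, scipy, OpenCV 4.12 (cv2) and the standard library are available. Lean on these libraries where they do the work, as an engineer would, in place of code of your own. Each camera call takes 0.05 s, during which the arm holds its last target. There are 200 camera calls.

## Working session

There is one attempt and no reset: what is moved stays moved. The work goes in short steps, Python scripts to look and compute and a tool call to move; the robot and the scene stay as the last step left them, time stands still between calls to the robot, and variables do not carry over. Pictures are saved under pics/ and viewed, about 8 in all and at most 12, crops included, and the job is handed in when it is done.

Besides the shell and the picture viewer there is one more tool, called after "Emit:" as name(argument=value, ...) on one line, values as JSON. step_arm: Moves the arm, as the interface text tells. Its arguments: {"type":"object","properties":{"targets":{"type":"array","items":{"type":"object","properties":{"gripper":{"type":"number"},"xyz":{"type":"array","items":{"type":"number"}},"twist":{"type":"number"}}}},"force":{"type":"number"}},"required":["targets"]}

```bash
mkdir -p pics
cat > h.py <<'E'
import numpy as np, cv2
from cell import monitor, eyes, hand_in, robot
from scipy.spatial.transform import Rotation as Ro
def grab(n):
    s=monitor.sense(); im,d=eyes.get_image(n); p=eyes.camera_params(n)
    if n=="wrist":
        T=np.array(p["tool_from_camera"]); Rt=Ro.from_quat(s["eef_rot"]).as_matrix()
        Rw=Rt@T[:3,:3]; c=Rt@T[:3,3]+np.array(s["ee_pos"])
    else:
        R=np.array(p["R"]); Rw=R.T; c=-R.T@np.array(p["t"])
    return im,d,(Rw,c,p)
def ray(k,u,v,z):
    Rw,c,p=k; r=Rw@np.array([(u-p["cx"])/p["fx"],(v-p["cy"])/p["fy"],1]); return c+r*(z-c[2])/r[2]
def pts(k,d):
    Rw,c,p=k; v,u=np.mgrid[:d.shape[0],:d.shape[1]]
    P=np.stack([(u-p["cx"])/p["fx"]*d,(v-p["cy"])/p["fy"]*d,d],-1)@Rw.T+c; P[d==0]=np.nan; return P
def save(n,im): cv2.imwrite("pics/"+n,cv2.cvtColor(im,cv2.COLOR_RGB2BGR))
E
python3 - <<'E'
from h import *
print(monitor.sense())
im,d,k=grab("top"); save("top1.png",im); print(k[1],k[0])
P=pts(k,d); np.savez("top.npz",im=im,P=P)
m=(P[...,2]>12).astype(np.uint8)
n,l,st,c=cv2.connectedComponentsWithStats(m)
for i in range(1,n):
    if st[i,4]>60:
        q=P[l==i]; print(i,st[i],c[i].round(),np.nanmedian(q,0).round(),np.nanpercentile(q[:,2],[5,50,97]).round())
E
```

```text
{'time': 0.0, 'q': array([ 1.01740322e+00,  2.59211329e-01,  2.07604819e-02,  1.33369314e+00,
       -8.32174826e-06,  1.41817538e+00]), 'qd': array([-7.71098122e-04,  3.05355676e-04, -1.35782753e-03,  7.27538657e-05,
        5.92100174e-04,  3.70295559e-05]), 'effort': array([ 5.03748834e-04, -5.55642951e+01,  3.44529963e+01,  1.37783890e-02,
       -1.29955365e-04,  5.51512210e-05]), 'ee_pos': array([214.4412606 , 506.17254792, 230.65526403]), 'eef_rot': array([ 1.99047652e-01,  9.79989581e-01, -6.33720219e-04, -2.29053543e-04]), 'ft_force': array([-0.59564275,  0.74978514,  0.50209711]), 'moment': array([-0.00563658,  0.00746568,  0.0082237 ]), 'grip_width': 1.0006094949780784}
[519.14875408   8.74259523 930.25653962] [[-0.01827085 -0.99559431  0.09196817]
 [-0.99934483  0.01531024 -0.03279488]
 [ 0.03124234 -0.09250711 -0.99522176]]
1 [ 415   91   45   48 1102] [438. 117.] [ 766. -456.   48.] [16. 48. 98.]
2 [  42  114   49   35 1201] [ 67. 131.] [727. 425.  94.] [ 26.  94. 141.]
4 [ 187  120   48   48 1744] [210. 144.] [710. 110.  15.] [13. 15. 46.]
14 [280 172  32  33 817] [295. 188.] [596. -97.  16.] [13. 16. 48.]
15 [ 192  193   49   49 1814] [216. 217.] [529.  98.  15.] [13. 15. 46.]
16 [366 194  39  31 693] [386. 209.] [ 539. -315.   57.] [17. 57. 82.]
17 [  76  207   55   46 1065] [101. 230.] [504. 376.  50.] [16. 50. 72.]
```

View pics/top1.png

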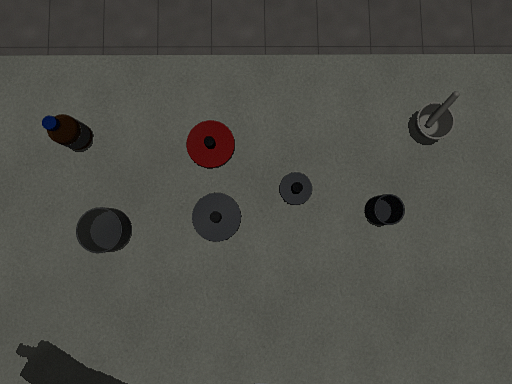

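The top view shows a red large lid (210,144), a steel large lid (216,217), a small steel lid (295,188), the wide jar (104,230) and the narrow jar (386,209). The lid at (216,217) fits: it is steel-coloured and larger than the one at (295,188), and the one at (210,144) is the red look-alike. I'll confirm this in a crop and measure.

Run:
```python
from h import *
z=np.load("top.npz"); im,P=z["im"],z["P"]
save("crop1.png",cv2.resize(im[105:260,60:330],None,fx=2.9,fy=2.9,interpolation=cv2.INTER_CUBIC))
def circ(sel,lab):
    q=P[sel][:,:2].astype(np.float32); (c,r)=cv2.minEnclosingCircle(q.reshape(-1,1,2)); print(lab,np.round(c,1),round(2*r,1),len(q),"median z",np.median(P[sel][:,2]).round(1))
def near(x,y,r): return np.hypot(P[...,0]-x,P[...,1]-y)<r
Z=P[...,2]
circ(near(529,98,75)&(Z>11)&(Z<20),"steel disc"); circ(near(529,98,40)&(Z>40),"steel knob")
circ(near(710,110,75)&(Z>11)&(Z<20),"red disc"); circ(near(596,-97,60)&(Z>11)&(Z<20),"small disc")
circ(near(504,376,90)&(Z>64),"wide rim"); circ(near(539,-315,70)&(Z>74),"narrow rim")
s=monitor.sense(); print(Ro.from_quat(s["eef_rot"]).as_matrix().round(3))
```

```text
steel disc [529.9  98.4] 119.8 1757 median z 14.9
steel knob [529.9  98.5] 25.6 94 median z 46.4
red disc [712.  111.9] 119.9 1670 median z 15.3
small disc [597.  -98.5] 81.8 729 median z 15.2
wide rim [503.9 358.7] 104.5 319 median z 69.1
narrow rim [ 539.2 -307. ] 72.7 201 median z 79.3
[[-0.921  0.39  -0.001]
 [ 0.39   0.921 -0.001]
 [ 0.    -0.001 -1.   ]]
```

View pics/crop1.png

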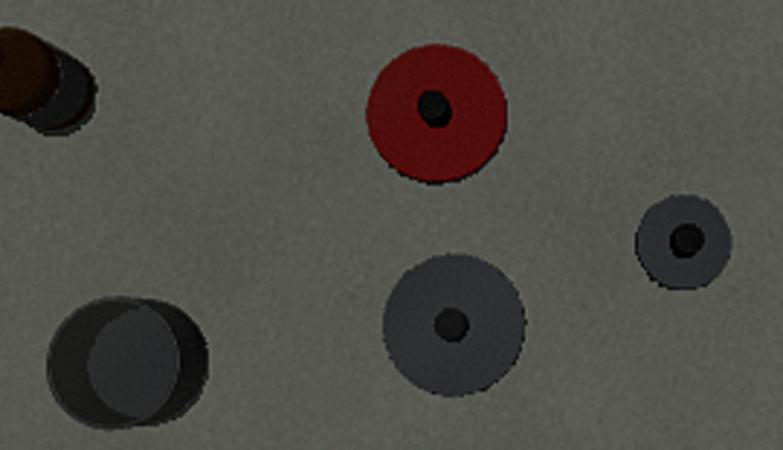

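The crop confirms the target: steel disc 119.8 mm across at z 15 with its black knob at crop pixel (451,324). The red one at (436,113) is the decoy. Moving above the lid now.

Emit:
step_arm(targets=[{"gripper": -1, "xyz": [-0.041, -0.023, 0.003], "twist": 0}, {"gripper": -1, "xyz": [-0.041, -0.023, 0.003], "twist": 0}, {"gripper": -1, "xyz": [-0.041, -0.023, 0.003], "twist": 0}, {"gripper": -1, "xyz": [-0.041, -0.023, 0.003], "twist": 0}, {"gripper": -1, "xyz": [-0.041, -0.023, 0.003], "twist": 0}, {"gripper": -1, "xyz": [-0.041, -0.023, 0.003], "twist": 0}, {"gripper": -1, "xyz": [-0.041, -0.023, 0.003], "twist": 0}, {"gripper": -1, "xyz": [-0.041, -0.023, 0.003], "twist": 0}, {"gripper": -1, "xyz": [-0.041, -0.023, 0.003], "twist": 0}, {"gripper": -1, "xyz": [-0.041, -0.023, 0.003], "twist": 0}, {"gripper": -1, "xyz": [-0.041, -0.023, 0.003], "twist": 0}], force=40)

```text
time: 1.42
ee_pos: [537.6, 86.4, 192.4]
eef_rot: [0.196, 0.981, -0.003, -0.003]
ft_force: [1.0, -0.0, -0.2]
grip_width: 1.0
```

```bash
cat > go.py <<'E'
import sys; from h import *
def go(x,y,z):
    s=monitor.sense(); R=Ro.from_quat(s["eef_rot"]).as_matrix(); e=np.array(s["ee_pos"])
    print("t",round(s["time"],2),"tcp",e.round(1),"tool delta mm",(R.T@(np.array([x,y,z])-e)).round(1),"tilt",R[:,2].round(3),"grip",round(s["grip_width"],3),"F",np.round(s["ft_force"],1))
if __name__=="__main__": go(*map(float,sys.argv[1:4]))
E
python3 - <<'E'
from go import *; go(530,98.5,20)
im,d,k=grab("wrist"); save("w1.png",im); P=pts(k,d); Z=P[...,2]
for a,b,l in((10,20,"disc"),(40,52,"knob")):
    s=(Z>a)&(Z<b)&(np.hypot(P[...,0]-530,P[...,1]-98)<75)
    if s.sum()>20: print(l,cv2.minEnclosingCircle(P[s][:,:2].astype(np.float32).reshape(-1,1,2)),np.median(Z[s]),s.sum())
E
```

```text
t 1.43 tcp [537.6  86.4 192.4] tool delta mm [ 10.8   9.4 172.4] tilt [-0.007 -0.004 -1.   ] grip 1.0 F [ 1.  -0.  -0.2]
disc ((528.6085815429688, 98.39778900146484), 60.07765579223633) 15.664510679154262 11485
knob ((528.4197998046875, 98.56084442138672), 12.888879776000977) 47.59287523500535 695
```

View pics/w1.png

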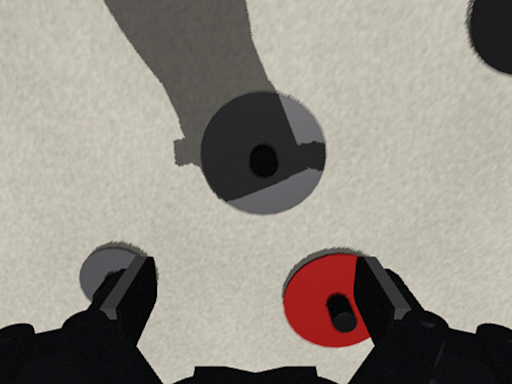

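The wrist view shows the steel lid at (263,152) with its knob at (264,160), and the red lid at (345,300). Its fix of (528.5,98.5) agrees with the top view, so I'm descending in two stages.

Emit:
step_arm(targets=[{"gripper": -0.2, "xyz": [0.011, 0.009, 0.03], "twist": 0}, {"gripper": -0.2, "xyz": [0, 0, 0.04], "twist": 0}, {"gripper": -0.2, "xyz": [0, 0, 0.03], "twist": 0}, {"gripper": -0.2, "xyz": [0, 0, 0.01], "twist": 0}, {"gripper": -0.2, "xyz": [0, 0, 0], "twist": 0}])

```text
time: 2.1
ee_pos: [533.7, 92.4, 77.0]
eef_rot: [0.199, 0.98, -0.004, -0.004]
ft_force: [0.2, -0.7, -0.3]
grip_width: 0.603
```

```bash
python3 go.py 529 98.5 21
```

```text
t 2.1 tcp [533.7  92.4  77. ] tool delta mm [ 6.4  4.3 56. ] tilt [-0.009 -0.006 -1.   ] grip 0.603 F [ 0.2 -0.7 -0.3]
```

Emit:
step_arm(targets=[{"gripper": -0.2, "xyz": [0.007, 0.005, 0.004], "twist": 0}, {"gripper": -0.2, "xyz": [0.001, 0.001, 0.02], "twist": 0}, {"gripper": -0.2, "xyz": [0, 0, 0.015], "twist": 0}, {"gripper": -0.2, "xyz": [0, 0, 0.0], "twist": 0}])

```text
time: 2.6
ee_pos: [529.7, 102.4, 40.3]
eef_rot: [0.199, 0.98, -0.003, -0.001]
ft_force: [-0.3, 0.5, 0.9]
grip_width: 0.595
```

```bash
python3 go.py 529 98.5 21
```

```text
t 2.6 tcp [529.7 102.4  40.3] tool delta mm [-0.8 -3.7 19.3] tilt [-0.004 -0.006 -1.   ] grip 0.595 F [-0.3  0.5  0.9]
```

Emit:
step_arm(targets=[{"gripper": -0.2, "xyz": [-0.001, -0.004, 0.01], "twist": 0}, {"gripper": -0.2, "xyz": [0, 0, 0.008], "twist": 0}, {"gripper": -0.2, "xyz": [0, 0, 0.0], "twist": 0}])

```text
time: 2.98
ee_pos: [529.7, 97.9, 22.2]
eef_rot: [0.199, 0.98, -0.003, -0.0]
ft_force: [-1.3, -0.6, 1.0]
grip_width: 0.604
```

```bash
python3 go.py 529 98.5 21
```

```text
t 2.98 tcp [529.7  97.9  22.2] tool delta mm [0.9 0.3 1.2] tilt [-0.002 -0.006 -1.   ] grip 0.604 F [-1.3 -0.6  1. ]
```

Emit:
step_arm(targets=[{"gripper": 1, "xyz": [0, 0, 0], "twist": 0}, {"gripper": 1, "xyz": [0, 0, 0], "twist": 0}, {"gripper": 1, "xyz": [0, 0, 0], "twist": 0}, {"gripper": 1, "xyz": [0, 0, 0], "twist": 0}, {"gripper": 1, "xyz": [0, 0, 0], "twist": 0}], force=50)

```text
time: 3.6
ee_pos: [529.9, 97.8, 22.6]
eef_rot: [0.199, 0.98, -0.003, -0.0]
ft_force: [-0.3, 0.2, -0.8]
grip_width: 0.289
```

Emit:
step_arm(targets=[{"gripper": 1, "xyz": [0, 0, -0.01], "twist": 0}, {"gripper": 1, "xyz": [0, 0, -0.02], "twist": 0}, {"gripper": 1, "xyz": [0, 0, -0.03], "twist": 0}, {"gripper": 1, "xyz": [0, 0, -0.03], "twist": 0}, {"gripper": 1, "xyz": [0, 0, -0.03], "twist": 0}, {"gripper": 1, "xyz": [0, 0, -0.01], "twist": 0}, {"gripper": 1, "xyz": [0, 0, 0], "twist": 0}])

```text
time: 4.47
ee_pos: [529.5, 98.7, 158.9]
eef_rot: [0.199, 0.98, -0.003, -0.0]
ft_force: [-0.6, -0.6, -2.7]
grip_width: 0.285
```

Run:
```python
from go import *; go(504,358.7,150)
im,d,k=grab("wrist"); save("w2.png",im)
```

```text
t 4.47 tcp [529.5  98.7 158.9] tool delta mm [125.  229.5   7.6] tilt [-0.001 -0.005 -1.   ] grip 0.285 F [-0.6 -0.6 -2.7]
```

View pics/w2.png

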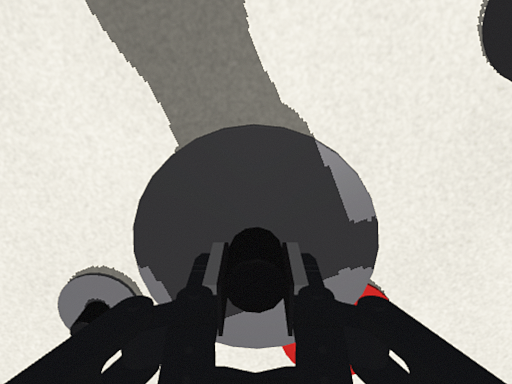

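The lid is held at (255,235) by its knob (255,270) and looks level (opening 24 mm, -2 N of weight). Carrying it to the jar.

Emit:
step_arm(targets=[{"gripper": 1, "xyz": [0.007, 0.012, 0], "twist": 0}, {"gripper": 1, "xyz": [0.013, 0.024, 0], "twist": 0}, {"gripper": 1, "xyz": [0.013, 0.024, 0], "twist": 0}, {"gripper": 1, "xyz": [0.013, 0.024, 0], "twist": 0}, {"gripper": 1, "xyz": [0.013, 0.024, 0], "twist": 0}, {"gripper": 1, "xyz": [0.013, 0.024, 0], "twist": 0}, {"gripper": 1, "xyz": [0.013, 0.024, 0], "twist": 0}, {"gripper": 1, "xyz": [0.013, 0.024, 0], "twist": 0}, {"gripper": 1, "xyz": [0.013, 0.024, 0], "twist": 0}, {"gripper": 1, "xyz": [0.007, 0.012, 0], "twist": 0}, {"gripper": 1, "xyz": [0, 0, 0], "twist": 0}])

```text
time: 5.9
ee_pos: [496.1, 357.2, 143.8]
eef_rot: [0.198, 0.98, -0.007, -0.01]
ft_force: [0.1, -1.4, -0.8]
grip_width: 0.288
```

Run:
```python
from go import *; go(504,358.7,125)
im,d,k=grab("wrist"); P=pts(k,d); Z=P[...,2]; e=np.array(monitor.sense()["ee_pos"])
s=(abs(Z-(e[2]-7))<8)&(np.hypot(*(P[...,:2]-e[:2]).transpose(2,0,1))<80); q=P[s]
A=np.c_[q[:,:2]-e[:2],np.ones(len(q))]; f=np.linalg.lstsq(A,q[:,2],rcond=None)[0]; print("disc plane slope",f[:2].round(3),"top z minus tcp",(f[2]-e[2]).round(1),len(q))
print(cv2.minEnclosingCircle(q[:,:2].astype(np.float32).reshape(-1,1,2)))
im,d,k=grab("top"); save("top2.png",im[120:300,20:250]); P=pts(k,d); Z=P[...,2]
s=(Z>62)&(Z<74)&(np.hypot(P[...,0]-504,P[...,1]-358.7)<70); q=P[s]; print("rim",len(q)); 
if len(q)>30: print(cv2.minEnclosingCircle(q[:,:2].astype(np.float32).reshape(-1,1,2)))
```

```text
t 5.9 tcp [496.1 357.2 143.8] tool delta mm [-7.   4.8 18.6] tilt [-0.023 -0.01  -1.   ] grip 0.288 F [ 0.1 -1.4 -0.8]
disc plane slope [-0.02  -0.005] top z minus tcp -6.9 31274
((495.0231628417969, 357.9341735839844), 60.21642303466797)
rim 141
((508.9654541015625, 345.80560302734375), 50.00316619873047)
```

Emit:
step_arm(targets=[{"gripper": 1, "xyz": [-0.004, 0.002, 0.008], "twist": 0}, {"gripper": 1, "xyz": [-0.004, 0.002, 0.008], "twist": 0}, {"gripper": 1, "xyz": [0, 0, 0.006], "twist": 0}, {"gripper": 1, "xyz": [0, 0, 0], "twist": 0}])

```text
time: 6.5
ee_pos: [506.3, 354.0, 120.1]
eef_rot: [0.201, 0.98, -0.008, -0.01]
ft_force: [0.7, -0.3, -2.2]
grip_width: 0.283
```

```bash
python3 go.py 505 358 82
```

```text
t 6.5 tcp [506.3 354.  120.1] tool delta mm [ 2.1  3.9 38.1] tilt [-0.023 -0.011 -1.   ] grip 0.283 F [ 0.7 -0.3 -2.2]
```

Emit:
step_arm(targets=[{"gripper": 1, "xyz": [0.001, 0.002, 0.004], "twist": 0}, {"gripper": 1, "xyz": [0.001, 0.002, 0.006], "twist": 0}, {"gripper": 1, "xyz": [0, 0, 0.004], "twist": 0}, {"gripper": 1, "xyz": [0, 0, 0], "twist": 0}])

```text
time: 7.0
ee_pos: [505.5, 358.7, 105.3]
eef_rot: [0.201, 0.98, -0.007, -0.01]
ft_force: [-0.8, -0.1, -2.2]
grip_width: 0.284
```

Run:
```python
from go import *; go(505,358,82)
im,d,k=grab("wrist"); save("w3.png",im); P=pts(k,d); Z=P[...,2]; e=np.array(monitor.sense()["ee_pos"])
s=(abs(Z-(e[2]-7))<5)&(np.hypot(*(P[...,:2]-e[:2]).transpose(2,0,1))<80); q=P[s]
print("lid",cv2.minEnclosingCircle(q[:,:2].astype(np.float32).reshape(-1,1,2)))
```

```text
t 7.0 tcp [505.5 358.7 105.3] tool delta mm [-0.1 -0.4 23.3] tilt [-0.023 -0.011 -1.   ] grip 0.284 F [-0.8 -0.1 -2.2]
lid ((504.6744384765625, 359.6304626464844), 60.2455940246582)
```

Run:
```python
from h import *
im,d,k=grab("scene"); save("sc1.png",im)
```

```text
(no output)
```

View pics/sc1.png

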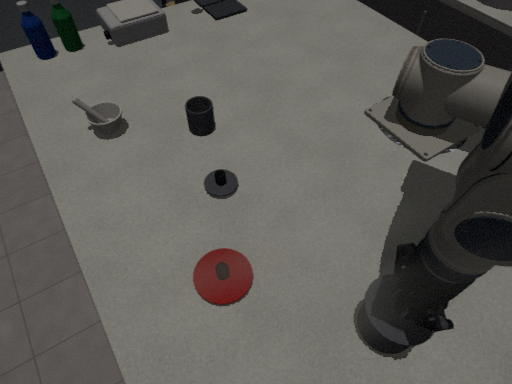

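The scene view shows the lid held over the jar at about (395,315), with everything else untouched. The lid is within 1.3 mm of the jar's axis, so I'm lowering.

Emit:
step_arm(targets=[{"gripper": 1, "xyz": [0, 0, 0.005], "twist": 0}, {"gripper": 1, "xyz": [0, 0, 0.005], "twist": 0}, {"gripper": 1, "xyz": [0, 0, 0.005], "twist": 0}, {"gripper": 1, "xyz": [0, 0, 0.003], "twist": 0}, {"gripper": 1, "xyz": [0, 0, 0], "twist": 0}])

```text
time: 7.72
ee_pos: [505.4, 358.4, 86.5]
eef_rot: [0.201, 0.98, -0.007, -0.01]
ft_force: [-0.1, -0.5, -2.0]
grip_width: 0.285
```

```bash
python3 go.py 505 358 82
```

```text
t 7.72 tcp [505.4 358.4  86.5] tool delta mm [ 0.1 -0.5  4.5] tilt [-0.022 -0.01  -1.   ] grip 0.285 F [-0.1 -0.5 -2. ]
```

Emit:
step_arm(targets=[{"gripper": 1, "xyz": [0, 0, 0.002], "twist": 0}, {"gripper": 1, "xyz": [0, 0, 0.001], "twist": 0}, {"gripper": 1, "xyz": [0, 0, 0.001], "twist": 0}, {"gripper": 1, "xyz": [0, 0, 0], "twist": 0}])

```text
time: 8.22
ee_pos: [505.4, 358.6, 83.3]
eef_rot: [0.201, 0.98, -0.007, -0.009]
ft_force: [-1.0, -0.3, 0.1]
grip_width: 0.286
```

Emit:
step_arm(targets=[{"gripper": 1, "xyz": [0, 0, 0.001], "twist": 0}, {"gripper": 1, "xyz": [0, 0, 0.001], "twist": 0}, {"gripper": 1, "xyz": [0, 0, 0], "twist": 0}])

```text
time: 8.6
ee_pos: [505.6, 358.7, 83.2]
eef_rot: [0.201, 0.98, -0.006, -0.008]
ft_force: [-0.5, -1.6, 1.6]
grip_width: 0.287
```

The force has gone from -2 to +1.6 N, so the lid is resting on the rim. Releasing.

Emit:
step_arm(targets=[{"gripper": 0.3, "xyz": [0, 0, 0], "twist": 0}, {"gripper": 0.1, "xyz": [0, 0, 0], "twist": 0}, {"gripper": -0.2, "xyz": [0, 0, 0], "twist": 0}, {"gripper": -0.2, "xyz": [0, 0, 0], "twist": 0}])

```text
time: 9.1
ee_pos: [506.0, 358.9, 82.7]
eef_rot: [0.201, 0.98, -0.006, -0.008]
ft_force: [0.1, -0.0, -0.1]
grip_width: 0.599
```

Emit:
step_arm(targets=[{"gripper": -0.2, "xyz": [0, 0, -0.01], "twist": 0}, {"gripper": -0.2, "xyz": [0, 0, -0.02], "twist": 0}, {"gripper": -0.2, "xyz": [0, 0, -0.03], "twist": 0}, {"gripper": -0.2, "xyz": [0, 0, -0.03], "twist": 0}, {"gripper": -0.2, "xyz": [0, 0, -0.03], "twist": 0}, {"gripper": -0.2, "xyz": [0, 0, 0], "twist": 0}])

```text
time: 9.85
ee_pos: [508.4, 360.0, 209.7]
eef_rot: [0.201, 0.98, -0.005, -0.008]
ft_force: [0.5, 0.6, 0.3]
grip_width: 0.596
```

Run:
```python
from go import *; go(505,358,200)
im,d,k=grab("wrist"); save("w4.png",im); P=pts(k,d); Z=P[...,2]
D=np.hypot(P[...,0]-504,P[...,1]-358.7)<75
for a,b,l in((70,80,"disc"),(98,115,"knob")):
    q=P[D&(Z>a)&(Z<b)]; print(l,len(q))
    if len(q)>20:
        f=np.linalg.lstsq(np.c_[q[:,:2]-[504,358.7],np.ones(len(q))],q[:,2],rcond=None)[0]
        print(cv2.minEnclosingCircle(q[:,:2].astype(np.float32).reshape(-1,1,2)),"plane",f.round(3))
im,d,k=grab("scene"); save("sc2.png",cv2.resize(im[220:384,300:512],None,fx=3,fy=3))
```

```text
t 9.85 tcp [508.4 360.  209.7] tool delta mm [ 2.3 -3.1  9.7] tilt [-0.017 -0.008 -1.   ] grip 0.596 F [0.5 0.6 0.3]
disc 14332
((504.40863037109375, 359.71807861328125), 59.993186950683594) plane [0.0000e+00 1.0000e-03 7.5688e+01]
knob 928
((504.1194763183594, 359.8092041015625), 12.91064739227295) plane [ 9.10000e-02 -3.70000e-02  1.07246e+02]
```

View pics/w4.png

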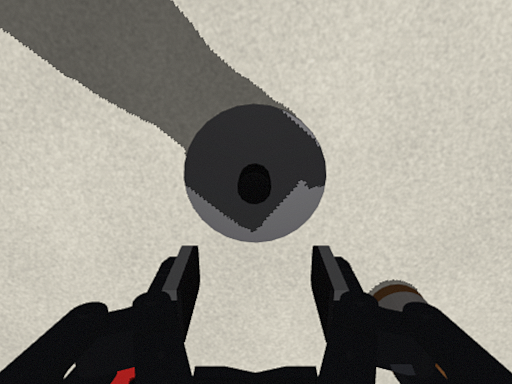

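View pics/sc2.png

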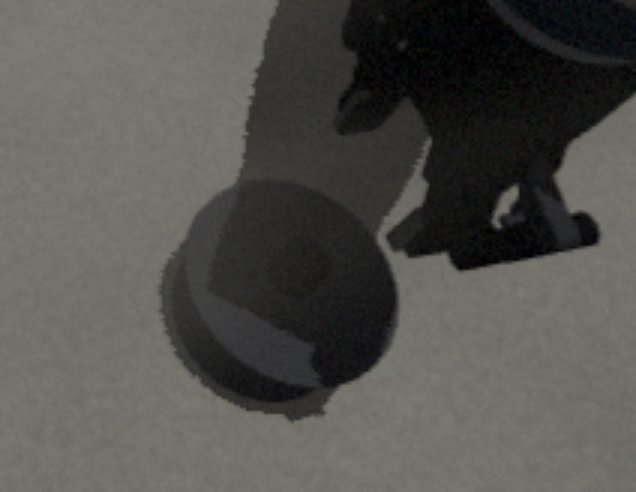

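The wrist view shows the lid lying level at (255,172) and the fingers clear of it. The scene crop shows the lid covering the jar at (290,285). The disc top measures 75.7 mm (75 expected), the slope is about 0, and it is 1.1 mm off the mouth's centre. Handing in.

```bash
python3 -c "
from h import *
print(hand_in())"
```

```text
the job is handed in; nothing more can be done
None
```

I picked up the larger steel lid by its knob, set it down on the wide jar, let go, moved the gripper clear and handed the job in. `hand_in` gives no verdict, so what follows rests on my own checks.

- **Lid on the jar:** after release the lid lay level, with its top at 75.7 mm (75 mm expected if seated). Its centre was about 1.1 mm from where I measured the mouth at the start.
- **Set down, not dropped:** the wrist force rose from -2 N to +1.6 N before the fingers opened. The gripper was about 130 mm above its release height when I handed in. The clock read about 10 s.
- **Other objects:** a scene view just before lowering showed the narrow jar, the smaller lid and the red lid apparently undisturbed. I did not re-measure their positions, and the arm did not go near them afterwards.
- **One reading that disagreed:** a top-view measurement of the jar's rim during the carry gave a centre about 14 mm off and a diameter of 100 mm instead of 104 mm. The held lid was hiding part of the rim, so I ignored it. The wide jar's final position was not measured directly; it is inferred from the seated lid.

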